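# Fit the stiffest shutter switch to the microscope's cradle

## Robot

A 6-joint arm with a two-finger parallel gripper is mounted at the origin on the work surface. World frame = base frame: x ahead of the robot, y to its left, z up, the work surface at z = 0. Lengths are in m, angles in rad, forces in N, time in s.
With the tool pointing down it reaches from about 0.3 to 0.875 m from the base axis. Payload 6.4 kg.
Tool frame: the origin (TCP) lies on the centre line of the jaws, within the pads' length; the fingertips stand 25 mm ahead of it and the grasp point (between the pads) lies 6 mm ahead of it; z points along the fingers, y is the line along which they close (so a half turn about z gives the same grasp; the last joint's range is limited). The gripper opens to 85 mm and grips with 20 to 120 N. Pads are 22 mm wide; open, the fingers measure 114 mm over their backs; the gripper's body (76 mm by 85 mm) begins 54 mm behind the grasp point. The pads swing forward as they close: fully open they stand 13 mm farther back than shut.
Start: joints at [1.117, 0.181, 1.607, -0, 1.354, -0.206], TCP at [0.141, 0.557, 0.256] pointing down, gripper open.
Joint ranges: [-2.99, 2.99], [-0.89, 2.07], [0.3, 2.58], [-1.14, 4.28], [0, 2.63], [-3.12, 3.12]. Speed limits (rad/s): [2.57, 2.57, 3.01, 3.14, 3.14, 3.14].

## Interface

Orientations are given as a unit quaternion [w, x, y, z].
In Python, from bench import get_obs, camera, hand_in, spot_in gives the robot as it stands.
- The arm moves only by the shell command python3 -m jog 'ROWS'. ROWS is JSON, one flat list of numbers, 7 for each row, row after row: the shift along the tool's x, y, z in m, then the turn, a rotation vector about the tool's x, y, z in rad, then the closure, from 0 (fully open) to 1 (shut). A call has 1 to 20 rows; each row is the pose to reach, as a shift and turn from the pose commanded when the call began, along the tool's axes at that moment; what a row does not reach only later rows make up. A row lasts 1/8 s, in which the tool goes at most 62.5 mm and 10.7 degrees, less where a joint would pass 70% of its speed; a pose out of reach is approached as far as the arm can. A call with a gripper value outside its range is refused whole. The fingers move at their own pace and stop on an object; the grip force is fixed at half the most. Time passes only in rows, so rows that repeat a pose let the fingers close. It gives the time, the measured TCP pose, the force, the opening and the grip force at its end, in the units of the state.
- get_obs(): the state, without advancing time (a new reading comes with each control period).
- camera(name): name is "scene" or "top" or "wrist"; returns a dict with "frame" (420x560x3 uint8, red, green, blue), "mtx" (3x3 intrinsics, pixels), "extrinsics" (4x4, takes a point from camera to world coordinates). Camera axes: x right, y up, looking along -z (the intrinsics and any distortion apply to the point x, -y, -z); pixel columns grow to the right and rows downward; lengths in m; the calibration is good to about 2 mm. A picture is of the moment at which its call begins. There is no depth.
- hand_in(): hands the job in; it is judged then, once.
Trained networks look in a picture, given as the dict that the camera call returned (one of the last four; its "shot" number tells which), for a name from the list of things; names that differ only in an ending like _2 or _b are one class to them, and where a whole thing is asked for, a point or a joint stands for the part that bears it (a point fixed in the world has none). Each returns a list of dicts, best first, with "confidence" (0 to 1); they miss things now and then, are a little off and sometimes report something else, mostly with a low value. They report only what shows in the picture. A call takes as long as a camera call.
- spot_in(picture, name): "xyz" ([x, y, z] in m, in world coordinates, good to about 4 mm: the middle of the surface that is visible of it).
The state is a dict: "time_s": time; "q": joint angles; "dq": joint speeds; "joint_efforts": joint torques, N m; "eef_pos": TCP position; "eef_rot": TCP orientation; "wrist_force": force on the tool from outside, world axes, zero at the start; "torque": the same for the moment, N m; "opening": opening from 0.0 (shut) to 1.0 (fully open); "grasp_force": force on a finger pad.
Only numpy, scipy, OpenCV 4.12 (cv2) and the standard library are available. Lean on these libraries where they do the work, as an engineer would, in place of code of your own. Each camera call takes 0.05 s, during which the arm holds its last target. There are 200 camera calls.

## Task

Press the key of each of the four look-alike switches until it clicks and stays in, feeling how hard each one has to be pushed; be gentle and never push a key with more than 20 N. Then take the one switch whose key needed the hardest push and lower it gently into the pin cradle, key up, so that it lies flat on the plate between the pins; leave the other three switches and everything else on the bench where they stand.

Things in the scene. Friction and masses are not known exactly. Their poses are not given: they have to be found in the camera images.
- switch_a: One of four look-alike loose hand switches (the letters say nothing about the springs, which can only be felt): a white plastic box 64 mm along its x, 44 mm along its y, 30 mm high, about 0.25 kg, with a round black key in the middle of its top. Origin: centre of the underside; z up. Either way round is the same.
- key_a_top (a point): Centre of the top face of the key of switch_a: black, round, 24 mm across. Standing out, it is 14 mm above the box top (44 mm above the underside); clicked in, 8 mm above the box top. It moves with the key.
- key_a (a joint): Latch inside key a, in m: 0 out, 0.006 clicked home. Pressed, the key first gives at 5.5 N per mm (up to 2 mm) until its latch lets go at 3 to 12 N (its actuation force); the push-back then falls, and past 4 mm it snaps home by itself and stays in, 6 mm lower than it stood; home, it gives 2.5 mm more, then is rigid. All four forces differ; the stiffest is 3 N or more above the next.
- switch_b: One of four look-alike loose hand switches (the letters say nothing about the springs, which can only be felt): a white plastic box 64 mm along its x, 44 mm along its y, 30 mm high, about 0.25 kg, with a round black key in the middle of its top. Origin: centre of the underside; z up. Either way round is the same.
- key_b_top (a point): Centre of the top face of the key of switch_b: black, round, 24 mm across. Standing out, it is 14 mm above the box top (44 mm above the underside); clicked in, 8 mm above the box top. It moves with the key.
- key_b (a joint): Latch inside key b, in m: 0 out, 0.006 clicked home. Pressed, the key first gives at 5.5 N per mm (up to 2 mm) until its latch lets go at 3 to 12 N (its actuation force); the push-back then falls, and past 4 mm it snaps home by itself and stays in, 6 mm lower than it stood; home, it gives 2.5 mm more, then is rigid. All four forces differ; the stiffest is 3 N or more above the next.
- switch_c: One of four look-alike loose hand switches (the letters say nothing about the springs, which can only be felt): a white plastic box 64 mm along its x, 44 mm along its y, 30 mm high, about 0.25 kg, with a round black key in the middle of its top. Origin: centre of the underside; z up. Either way round is the same.
- key_c_top (a point): Centre of the top face of the key of switch_c: black, round, 24 mm across. Standing out, it is 14 mm above the box top (44 mm above the underside); clicked in, 8 mm above the box top. It moves with the key.
- key_c (a joint): Latch inside key c, in m: 0 out, 0.006 clicked home. Pressed, the key first gives at 5.5 N per mm (up to 2 mm) until its latch lets go at 3 to 12 N (its actuation force); the push-back then falls, and past 4 mm it snaps home by itself and stays in, 6 mm lower than it stood; home, it gives 2.5 mm more, then is rigid. All four forces differ; the stiffest is 3 N or more above the next.
- switch_d: One of four look-alike loose hand switches (the letters say nothing about the springs, which can only be felt): a white plastic box 64 mm along its x, 44 mm along its y, 30 mm high, about 0.25 kg, with a round black key in the middle of its top. Origin: centre of the underside; z up. Either way round is the same.
- key_d_top (a point): Centre of the top face of the key of switch_d: black, round, 24 mm across. Standing out, it is 14 mm above the box top (44 mm above the underside); clicked in, 8 mm above the box top. It moves with the key.
- key_d (a joint): Latch inside key d, in m: 0 out, 0.006 clicked home. Pressed, the key first gives at 5.5 N per mm (up to 2 mm) until its latch lets go at 3 to 12 N (its actuation force); the push-back then falls, and past 4 mm it snaps home by itself and stays in, 6 mm lower than it stood; home, it gives 2.5 mm more, then is rigid. All four forces differ; the stiffest is 3 N or more above the next.
- cradle: Fixed pin cradle: aluminium plate 110 mm along its x, 96 mm along its y, 10 mm thick, z up, origin at the centre of its underside. Eight upright 8 mm steel pins, 16 mm tall (top 6 mm coned), two a side, hold one switch flat on the plate, its long side along the cradle's x, with 1.5 mm play all round. The middle 44 mm of each long side is free for fingers.
- cradle_seat (a point): Centre of the plate's top face between the pins (10 mm above the table): the switch's origin comes here when seated. Axes as the cradle's.
- dish: Bystander, to be left alone: white shallow round dish, 60 mm across, 14 mm high; origin at the centre of its underside.
- slide_box: Bystander, to be left alone: blue slide box 90 x 30 x 35 mm; origin at the centre of its underside.
- bottle: Bystander, to be left alone: white bottle 56 mm across, 110 mm high; origin at the centre of its underside.
- tip_rack: Bystander, to be left alone: pipette-tip rack 120 x 80 x 52 mm; origin at the centre of its underside.
- beaker: Bystander, to be left alone: glass beaker 60 mm across, 75 mm high; origin at the centre of its underside.
- eraser: Bystander, to be left alone: grey rubber block 45 x 22 x 12 mm; origin at the centre of its underside.

How it is judged:
On the way:
1. all four keys have been clicked in (value of joint each of key_a, key_b, key_c, key_d above 0.005 m), for 0.2 s.
At the end, for the whole second after the job is handed in: All four keys are in (over 5 mm); the stiffest switch rests flat, key up, on the cradle plate between the pins (within 4 mm of the seat centre, 3 mm in height, 0.12 rad in direction, tilt under 0.06 rad); the other three switches are within 40 mm of their start (all of step 1 and horizontal distance between stiffest_switch and cradle_seat below 0.004 m and z of stiffest_switch in the frame of cradle_seat between -0.003 and 0.003 m and angle between the x axis of stiffest_switch and the x axis of cradle, either way round below 0.12 rad and angle between stiffest_switch's own z axis and vertical below 0.06 rad and distance of each of spare_1, spare_2, spare_3 from where it was at the start of the episode below 0.04 m); the robot touches nothing.
It fails at once if a key is pushed with more than 22 N (contact force between any of cap_a_c0, cap_b_c0, cap_c_c0, cap_d_c0 and anything else above 22 N).
It fails at once if one of the three other switches is carried off or shoved (more than 40 mm) (distance of any of spare_1, spare_2, spare_3 from where it was at the start of the episode above 0.04 m).
It fails at once if the switch is dropped or forced into the cradle (more than 40 N on the cradle) (contact force between cradle and anything else above 40 N).
It fails at once if a bystander is shifted by more than 40 mm (distance of any of dish, slide_box, bottle, tip_rack, beaker, eraser from where it was at the start of the episode above 0.04 m).
It also fails if it takes over 72 s, if anything falls off the work surface, if the arm or the gripper's body presses on something with over 40 N, if the wrist force passes 120 N, or if a joint passes its speed limit or range.

## Working session

There is one attempt and no reset: what is moved stays moved. The work goes in short steps, Python scripts to look and compute and a shell command to move; the robot and the scene stay as the last step left them, time stands still between calls to the robot, and variables do not carry over. Pictures are saved under pics/ and viewed, at most 10 in all, crops included, and the job is handed in when it is done.

```bash
mkdir -p pics
python3 - <<'E'
from bench import *
import cv2,numpy as np
o=get_obs();print({k:np.round(v,3).tolist() for k,v in o.items()})
for n in("top","scene"):
    p=camera(n);cv2.imwrite(f"pics/{n}0.png",p["frame"][:,:,::-1])
    print(n,np.round(p["extrinsics"],3).tolist(),np.round(p["mtx"],1).tolist(),[k for k in p])
    for k in("switch_a","key_a_top","cradle","cradle_seat","dish","slide_box","bottle","tip_rack","beaker","eraser"):
        try: print(k,[(np.round(d["xyz"],3).tolist(),round(d["confidence"],2)) for d in spot_in(p,k)])
        except Exception as e: print(k,e)
E
```

```text
{'time_s': 0.0, 'q': [1.117, 0.182, 1.608, -0.0, 1.354, -0.206], 'dq': [-0.002, 0.001, 0.0, -0.0, -0.0, 0.001], 'joint_efforts': [-0.001, -44.487, -35.133, -0.0, 0.009, 0.0], 'eef_pos': [0.141, 0.557, 0.255], 'eef_rot': [-0.0, 0.124, 0.992, -0.001], 'wrist_force': [0.154, -0.135, -0.367], 'torque': [-0.004, -0.068, 0.06], 'grasp_force': 0.0, 'opening': 1.002}
top [[-0.002, 0.999, -0.043, 0.542], [-1.0, -0.002, 0.008, -0.028], [0.008, 0.043, 0.999, 1.15], [0.0, 0.0, 0.0, 1.0]] [[463.2, 0.0, 279.4], [0.0, 463.2, 206.1], [0.0, 0.0, 1.0]] ['frame', 'mtx', 'extrinsics', 'shot']
switch_a [([0.608, 0.029, 0.029], 0.89), ([0.467, 0.198, 0.029], 0.82), ([0.47, 0.02, 0.031], 0.7), ([0.594, 0.207, 0.031], 0.56), ([0.564, 0.341, 0.033], 0.26), ([0.505, -0.414, 0.042], 0.2)]
key_a_top [([0.592, 0.21, 0.042], 0.46)]
cradle [([0.487, -0.222, 0.011], 0.87)]
cradle_seat [([0.485, -0.216, 0.01], 0.88)]
dish [([0.538, 0.111, 0.01], 0.57)]
slide_box [([0.562, 0.34, 0.031], 0.56)]
bottle [([0.699, 0.331, 0.079], 0.8)]
tip_rack [([0.73, -0.128, 0.05], 0.93), ([0.567, 0.341, 0.033], 0.71), ([0.595, 0.207, 
[... 173 characters left out ...]
0.535, 0.845, 1.103], [0.0, 0.0, 0.0, 1.0]] [[459.9, 0.0, 290.6], [0.0, 459.9, 212.4], [0.0, 0.0, 1.0]] ['frame', 'mtx', 'extrinsics', 'shot']
switch_a [([0.478, 0.206, 0.033], 0.94), ([0.619, 0.04, 0.03], 0.92), ([0.476, 0.025, 0.032], 0.79), ([0.604, 0.208, 0.03], 0.75)]
key_a_top [([0.594, 0.21, 0.042], 0.54)]
cradle [([0.493, -0.22, 0.012], 0.65)]
cradle_seat [([0.487, -0.216, 0.008], 0.7)]
dish [([0.536, 0.115, 0.011], 0.69)]
slide_box [([0.579, 0.344, 0.038], 0.88)]
bottle [([0.719, 0.342, 0.077], 0.97), ([0.518, -0.076, 0.011], 0.55)]
tip_rack [([0.738, -0.118, 0.049], 0.94), ([0.615, 0.037, 0.033], 0.45)]
beaker [([0.509, -0.395, 0.051], 0.64)]
eraser [([0.517, -0.077, 0.016], 0.66)]
```

View pics/top0.png

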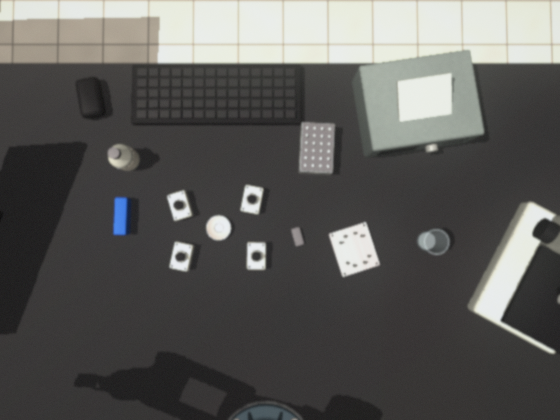

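View pics/scene0.png

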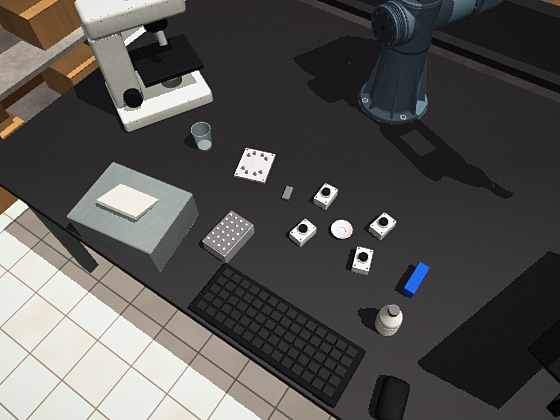

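The top view shows the switches at px (179,205), (252,199), (181,256) and (257,256), the dish at (219,228), the eraser at (297,236) and the cradle at (354,249). The scene view shows the same layout. Next I'll fit positions and directions from the pixels.

```bash
cat > h.py <<'E'
import numpy as np,cv2
from bench import *
from scipy.spatial.transform import Rotation as R
def ray(p,uv,z):
    K,T=p["mtx"],p["extrinsics"]
    d=np.linalg.inv(K)@[uv[0],uv[1],1]; d=T[:3,:3]@[d[0],-d[1],-d[2]]
    return T[:3,3]+d*(z-T[2,3])/d[2]
def proj(p,X):
    K,T=p["mtx"],p["extrinsics"]; c=T[:3,:3].T@(np.asarray(X)-T[:3,3]); c=K@[c[0],-c[1],-c[2]]
    return c[:2]/c[2]
def tool():
    o=get_obs(); q=o["eef_rot"]; return np.array(o["eef_pos"]),R.from_quat([q[1],q[2],q[3],q[0]]),o
def go(xyz,yaw=None):
    "shift in tool axes and turn (about tool z, in [-pi/2,pi/2]) for tool y along yaw"
    p,r,o=tool(); s=r.inv().apply(np.array(xyz)-p)
    y=r.apply([0,1,0]); t=0
    if yaw is not None:
        t=-(yaw-np.arctan2(y[1],y[0])); t=(t+np.pi/2)%np.pi-np.pi/2
    print("shift",np.round(s,4),"turn",round(t,3),"q6",round(o["q"][5],2))
def boxes(p,z,lo=110,amin=150,amax=1e9):
    g=cv2.cvtColor(p["frame"],cv2.COLOR_RGB2HSV); m=((g[...,2]>lo)&(g[...,1]<70)).astype(np.uint8)
    out=[]
    for c in cv2.findContours(m,cv2.RETR_EXTERNAL,cv2.CHAIN_APPROX_NONE)[0]:
        if not amin<cv2.contourArea(c)<amax: continue
        w=np.array([ray(p,u,z)[:2] for u in c[:,0,:]])
        (cx,cy),(a,b),an=cv2.minAreaRect((w*1000).astype(np.float32))
        if a<b: a,b,an=b,a,an+90
        out.append((cx,cy,a,b,(an+90)%180-90))
    return out
E
python3 - <<'E'
from h import *
p=camera("top")
for b in boxes(p,.03): 
    if b[2]<140: print(np.round(b,1))
E
```

```text
[ 4.705e+02  2.110e+01  6.490e+01  4.570e+01 -1.000e-01]
[469.8 201.2  68.   47.9 -11.8]
[ 505.6 -392.1   42.2   41.3  -51.9]
[ 485.5 -216.2  112.5   98.9   18.1]
[5.381e+02 1.116e+02 6.030e+01 5.790e+01 1.000e-01]
[592.5 206.2  67.5  47.9  18.4]
[606.7  31.2  68.1  47.4 -10.7]
[711.9 349.5  58.8  58.    0.8]
[ 732.6 -126.8  122.4   81.7   -3. ]
```

```bash
python3 -m jog '[-0.406,-0.264,0.115,0,0,0,1, -0.406,-0.264,0.115,0,0,0,1, -0.406,-0.264,0.115,0,0,0,1, -0.406,-0.264,0.115,0,0,0,1, -0.406,-0.264,0.115,0,0,0,1, -0.406,-0.264,0.115,0,0,0,1, -0.406,-0.264,0.115,0,0,0,1, -0.406,-0.264,0.115,0,0,0,1, -0.406,-0.264,0.115,0,0,0,1, -0.406,-0.264,0.115,0,0,0,1, -0.406,-0.264,0.115,0,0,0,1]'
python3 - <<'E'
from h import *
p=camera("wrist");cv2.imwrite("pics/w1.png",p["frame"][:,:,::-1])
print(np.round(p["extrinsics"],3).tolist())
for k in("switch_a","key_a_top"): print(k,[(np.round(d["xyz"],3).tolist(),round(d["confidence"],2)) for d in spot_in(p,k)])
for b in boxes(p,.03,amin=500): print(np.round(b,1))
t=camera("top")
for b in boxes(t,.03): 
    if b[2]<140: print('top',np.round(b,1))
go([.470,.201,.085])
E
```

```text
time_s: 2.52
eef_pos: [0.4691, 0.2031, 0.1416]
eef_rot: [0.0, 0.123, 0.992, 0.0]
wrist_force: [0.6, -1.0, 0.6]
opening: 0.001
grasp_force: 0.0
[[0.243, -0.92, -0.307, 0.39], [0.97, 0.231, 0.076, 0.222], [0.001, -0.317, 0.949, 0.259], [0.0, 0.0, 0.0, 1.0]]
switch_a [([0.464, 0.036, 0.025], 0.94), ([0.461, 0.206, 0.029], 0.88), ([0.562, 0.214, 0.017], 0.64), ([0.573, 0.022, 0.003], 0.6)]
key_a_top []
[637.3 -11.1  45.1  38.9 -26.7]
[7.180e+02 3.114e+02 4.890e+01 4.190e+01 2.000e-01]
[509.  192.5 600.9 384.1  75.8]
top [100.3  12.2 126.5  28.4 -86.2]
top [110.5 391.5  70.4  48.9  89.7]
top [ 4.694e+02  1.990e+01  6.240e+01  4.340e+01 -1.000e-01]
top [482.  198.5  48.   41.8  75.8]
top [ 505.2 -392.4   42.6   42.4  -59.7]
top [ 485.5 -216.2  112.5   98.9   18.1]
top [5.381e+02 1.116e+02 6.030e+01 5.790e+01 1.000e-01]
top [592.6 206.2  67.5  47.9  18.4]
top [606.7  31.2  68.1  47.4 -10.7]
top [711.2 352.3  61.7  55.   14.5]
top [ 732.6 -126.8  122.4   81.8   -3. ]
shift [-0.001  -0.0017  0.0567] turn 0 q6 -1.15
```

View pics/w1.png

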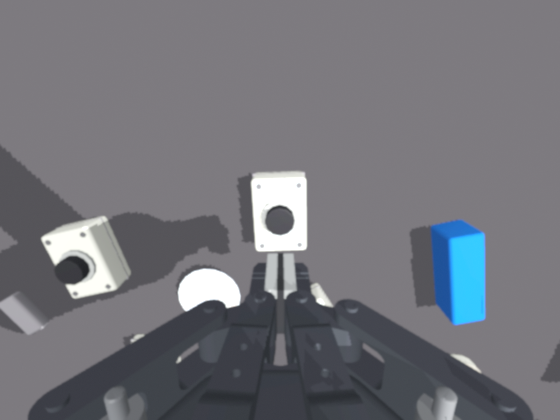

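The wrist view shows the switch under the tool, with box corners at about (252,178), (306,176), (307,248), (255,250) and its key top at (280,217). The dish is at (209,290), the far-left switch is at (85,257), and the shut fingertips are at (280,258).

Run:
```python
from h import *
p=camera("wrist")
print(ray(p,(280,216),.044), ray(p,(280,213.5),.03)); c=[ray(p,u,.03)[:2] for u in((252,178),(306,176),(307,248),(255,250))];print(np.mean(c,0))
k=ray(p,(280,216),.044)
go([*k[:2],.085])
pos,r,o=tool(); print(pos,o["wrist_force"])
for z in (.1,.117): print(proj(p,pos-[0,0,pos[2]-z]))
```

```text
[0.46584013 0.20320944 0.044     ] [0.46861369 0.20252192 0.03      ]
[0.46944482 0.20232417]
shift [ 0.0037 -0.0004  0.0566] turn 0 q6 -1.15
[0.4695123  0.20271084 0.14158349] [ 0.29150146 -0.23082985 -0.07965082]
[280.74072766 253.47587527]
[280.8338147  267.82759748]
```

```bash
python3 -m jog '[0.001,0,0.062,0,0,0,1,0.001,0,0.062,0,0,0,1,0.001,0,0.062,0,0,0,1,0.001,0,0.062,0,0,0,1]'|egrep 'pos|wrist'
for i in 1 2 3 4 5 6; do python3 -m jog '[0,0,0.001,0,0,0,1,0,0,0.001,0,0,0,1]'|egrep 'pos|wrist'; done; python3 -m jog '[0,0,0,0,0,0,1]'
```

```text
eef_pos: [0.4707, 0.2026, 0.0817]
wrist_force: [0.3, 0.3, -0.1]
eef_pos: [0.4695, 0.2023, 0.0792]
wrist_force: [0.2, -0.0, 1.0]
eef_pos: [0.4688, 0.2022, 0.0772]
wrist_force: [-0.1, 0.3, -0.6]
eef_pos: [0.4688, 0.2022, 0.0761]
wrist_force: [-0.7, -0.7, -0.7]
eef_pos: [0.4688, 0.2022, 0.0752]
wrist_force: [-1.1, 0.2, 0.4]
eef_pos: [0.4688, 0.2022, 0.0742]
wrist_force: [0.3, 0.7, -0.5]
eef_pos: [0.4688, 0.2022, 0.0732]
wrist_force: [0.0, 0.4, 0.7]
time_s: 4.9
eef_pos: [0.4689, 0.2022, 0.0733]
eef_rot: [-0.0, 0.124, 0.992, 0.0]
wrist_force: [-0.2, 0.7, -0.2]
opening: 0.004
grasp_force: 0.0
```

```bash
python3 -m jog '[0,0,0.002,0,0,0,1,0,0,0.002,0,0,0,1]'|egrep 'pos|wrist'
python3 -m jog '[0,0,0.0005,0,0,0,1]'|egrep 'pos|wrist'
python3 -m jog '[0,0,0.0005,0,0,0,1]'|egrep 'pos|wrist'
python3 -m jog '[0,0,0.0005,0,0,0,1]'|egrep 'pos|wrist'
python3 -m jog '[0,0,0.0005,0,0,0,1]'|egrep 'pos|wrist'
python3 -m jog '[0,0,0.0005,0,0,0,1]'|egrep 'pos|wrist'
python3 -m jog '[0,0,0.0005,0,0,0,1]'|egrep 'pos|wrist'
python3 -m jog '[0,0,0.0005,0,0,0,1]'|egrep 'pos|wrist'
python3 -m jog '[0,0,0.0005,0,0,0,1]'|egrep 'pos|wrist'
```

```text
eef_pos: [0.4687, 0.2021, 0.0711]
wrist_force: [0.4, 0.7, -0.0]
eef_pos: [0.4689, 0.2022, 0.0708]
wrist_force: [0.1, 0.3, 1.0]
eef_pos: [0.4689, 0.2022, 0.0703]
wrist_force: [0.5, 0.0, 0.5]
eef_pos: [0.4689, 0.2022, 0.0697]
wrist_force: [0.1, 0.4, 0.4]
eef_pos: [0.4689, 0.2022, 0.0693]
wrist_force: [-0.3, -1.1, 0.4]
eef_pos: [0.4689, 0.2022, 0.0688]
wrist_force: [-0.0, 0.2, 1.9]
eef_pos: [0.4689, 0.2022, 0.0684]
wrist_force: [-0.9, -0.8, 3.6]
eef_pos: [0.469, 0.2022, 0.068]
wrist_force: [-1.7, -0.4, 4.9]
eef_pos: [0.469, 0.2022, 0.0677]
wrist_force: [-2.6, 0.0, 7.0]
```

```bash
python3 -m jog '[0,0,0.0005,0,0,0,1]'|egrep 'pos|wrist'
python3 -m jog '[0,0,0.0005,0,0,0,1]'|egrep 'pos|wrist'
python3 -m jog '[0,0,0.0005,0,0,0,1]'|egrep 'pos|wrist'
python3 -m jog '[0,0,0.0005,0,0,0,1]'|egrep 'pos|wrist'
python3 -m jog '[0,0,0.0005,0,0,0,1]'|egrep 'pos|wrist'
```

```text
eef_pos: [0.469, 0.2022, 0.0672]
wrist_force: [-1.5, 0.0, 5.4]
eef_pos: [0.4689, 0.2022, 0.0665]
wrist_force: [-1.4, -0.6, 3.4]
eef_pos: [0.4689, 0.2022, 0.0657]
wrist_force: [-0.5, -0.5, 1.2]
eef_pos: [0.4689, 0.2022, 0.0651]
wrist_force: [0.2, 0.7, 0.2]
eef_pos: [0.4688, 0.2022, 0.0645]
wrist_force: [-0.3, 0.0, 0.0]
```

Switch 2 let go at about 7 N, and the force then fell to 0, so it has snapped home. On to switch 3.

```bash
python3 -m jog '[0,0,-0.03,0,0,0,1,-0.1188,0.0343,-0.03,0,0,0,1,-0.1188,0.0343,-0.03,0,0,0,1,-0.1188,0.0343,-0.03,0,0,0,1,-0.1188,0.0343,-0.02,0,0,0,1,-0.1188,0.0343,-0.0068,0,0,0,1,-0.1188,0.0343,-0.0068,0,0,0,1,-0.1188,0.0343,-0.0068,0,0,0,1]'|egrep 'pos|wrist'
python3 -m jog '[0,0,0.001,0,0,0,1,0,0,0.001,0,0,0,1]'|egrep 'pos|wrist'
python3 -m jog '[0,0,0.0005,0,0,0,1]'|egrep 'pos|wrist'
python3 -m jog '[0,0,0.0005,0,0,0,1]'|egrep 'pos|wrist'
python3 -m jog '[0,0,0.0005,0,0,0,1]'|egrep 'pos|wrist'
python3 -m jog '[0,0,0.0005,0,0,0,1]'|egrep 'pos|wrist'
python3 -m jog '[0,0,0.0005,0,0,0,1]'|egrep 'pos|wrist'
python3 -m jog '[0,0,0.0005,0,0,0,1]'|egrep 'pos|wrist'
python3 -m jog '[0,0,0.0005,0,0,0,1]'|egrep 'pos|wrist'
python3 -m jog '[0,0,0.0005,0,0,0,1]'|egrep 'pos|wrist'
python3 -m jog '[0,0,0.0005,0,0,0,1]'|egrep 'pos|wrist'
python3 -m jog '[0,0,0.0005,0,0,0,1]'|egrep 'pos|wrist'
python3 -m jog '[0,0,0.0005,0,0,0,1]'
```

```text
eef_pos: [0.5919, 0.2064, 0.0716]
wrist_force: [0.6, 0.3, 0.1]
eef_pos: [0.5926, 0.2063, 0.0709]
wrist_force: [0.3, -0.0, 0.2]
eef_pos: [0.5926, 0.2063, 0.0703]
wrist_force: [0.4, -0.1, 0.9]
eef_pos: [0.5925, 0.2063, 0.0696]
wrist_force: [0.3, -0.1, -0.1]
eef_pos: [0.5924, 0.2063, 0.069]
wrist_force: [0.3, -0.2, 0.6]
eef_pos: [0.5925, 0.2063, 0.0687]
wrist_force: [-0.6, -0.6, 1.9]
eef_pos: [0.5925, 0.2063, 0.0683]
wrist_force: [-1.9, -0.9, 4.6]
eef_pos: [0.5926, 0.2063, 0.068]
wrist_force: [-2.2, -0.8, 4.8]
eef_pos: [0.5925, 0.2063, 0.0672]
wrist_force: [-2.1, -1.2, 2.5]
eef_pos: [0.5925, 0.2063, 0.0665]
wrist_force: [-0.7, -0.5, 1.9]
eef_pos: [0.5925, 0.2063, 0.0658]
wrist_force: [-0.5, 0.2, 0.8]
eef_pos: [0.5924, 0.2063, 0.0652]
wrist_force: [-0.7, -0.7, -0.3]
time_s: 9.4
eef_pos: [0.5924, 0.2063, 0.0648]
eef_rot: [-0.0, 0.124, 0.992, 0.0]
wrist_force: [0.3, 0.3, 0.5]
opening: 0.001
grasp_force: 0.0
```

Switch 3 let go at about 5 N and snapped home. Switch 4 is next.

```bash
python3 -m jog '[0,0,-0.03,0,0,0,1,-0.057,-0.1662,-0.03,0,0,0,1,-0.057,-0.1662,-0.03,0,0,0,1,-0.057,-0.1662,-0.03,0,0,0,1,-0.057,-0.1662,-0.03,0,0,0,1,-0.057,-0.1662,-0.02,0,0,0,1,-0.057,-0.1662,-0.0068,0,0,0,1,-0.057,-0.1662,-0.0068,0,0,0,1,-0.057,-0.1662,-0.0068,0,0,0,1]'|egrep 'pos|wrist'
python3 -m jog '[0,0,0.001,0,0,0,1,0,0,0.001,0,0,0,1]'|egrep 'pos|wrist'
python3 -m jog '[0,0,0.0005,0,0,0,1]'|egrep 'pos|wrist'
python3 -m jog '[0,0,0.0005,0,0,0,1]'|egrep 'pos|wrist'
python3 -m jog '[0,0,0.0005,0,0,0,1]'|egrep 'pos|wrist'
python3 -m jog '[0,0,0.0005,0,0,0,1]'|egrep 'pos|wrist'
python3 -m jog '[0,0,0.0005,0,0,0,1]'|egrep 'pos|wrist'
python3 -m jog '[0,0,0.0005,0,0,0,1]'|egrep 'pos|wrist'
python3 -m jog '[0,0,0.0005,0,0,0,1]'|egrep 'pos|wrist'
python3 -m jog '[0,0,0.0005,0,0,0,1]'|egrep 'pos|wrist'
python3 -m jog '[0,0,0.0005,0,0,0,1]'|egrep 'pos|wrist'
python3 -m jog '[0,0,0.0005,0,0,0,1]'|egrep 'pos|wrist'
python3 -m jog '[0,0,0.0005,0,0,0,1]'
```

```text
eef_pos: [0.6067, 0.0321, 0.0715]
wrist_force: [-0.4, 0.0, -0.1]
eef_pos: [0.6071, 0.0313, 0.0711]
wrist_force: [0.0, -0.4, -0.1]
eef_pos: [0.6071, 0.0312, 0.0706]
wrist_force: [-0.2, 0.1, -0.4]
eef_pos: [0.607, 0.0311, 0.07]
wrist_force: [1.0, -0.5, 0.4]
eef_pos: [0.607, 0.0311, 0.0694]
wrist_force: [-0.2, -0.5, 0.3]
eef_pos: [0.607, 0.0311, 0.0689]
wrist_force: [-0.5, -0.5, 2.1]
eef_pos: [0.607, 0.0312, 0.0686]
wrist_force: [-1.6, 0.2, 2.6]
eef_pos: [0.607, 0.0311, 0.0681]
wrist_force: [-1.3, 0.4, 3.7]
eef_pos: [0.607, 0.0312, 0.0675]
wrist_force: [-0.5, -0.2, 1.6]
eef_pos: [0.607, 0.0312, 0.0668]
wrist_force: [-0.2, -0.2, 1.4]
eef_pos: [0.607, 0.0312, 0.0662]
wrist_force: [-0.4, 0.0, 1.1]
eef_pos: [0.607, 0.0312, 0.0657]
wrist_force: [0.7, 0.1, 0.1]
time_s: 12.15
eef_pos: [0.6069, 0.0312, 0.0652]
eef_rot: [-0.0, 0.124, 0.992, 0.0]
wrist_force: [0.5, 0.5, -0.0]
opening: 0.0
grasp_force: 0.0
```

Switch 4 let go at about 4 N. I'll push it 1 mm deeper to be sure of the click, then go to switch 1.

```bash
python3 -m jog '[0,0,0.001,0,0,0,1,0,0,0.001,0,0,0,1]'|egrep 'pos|wrist'
python3 -m jog '[0,0,-0.03,0,0,0,1,0.1302,-0.0441,-0.03,0,0,0,1,0.1302,-0.0441,-0.03,0,0,0,1,0.1302,-0.0441,-0.03,0,0,0,1,0.1302,-0.0441,-0.02,0,0,0,1,0.1302,-0.0441,-0.0068,0,0,0,1,0.1302,-0.0441,-0.0068,0,0,0,1,0.1302,-0.0441,-0.0068,0,0,0,1]'|egrep 'pos|wrist'
python3 -m jog '[0,0,0.001,0,0,0,1,0,0,0.001,0,0,0,1]'|egrep 'pos|wrist'
python3 -m jog '[0,0,0.0005,0,0,0,1]'|egrep 'pos|wrist'
python3 -m jog '[0,0,0.0005,0,0,0,1]'|egrep 'pos|wrist'
python3 -m jog '[0,0,0.0005,0,0,0,1]'|egrep 'pos|wrist'
python3 -m jog '[0,0,0.0005,0,0,0,1]'|egrep 'pos|wrist'
python3 -m jog '[0,0,0.0005,0,0,0,1]'|egrep 'pos|wrist'
python3 -m jog '[0,0,0.0005,0,0,0,1]'|egrep 'pos|wrist'
python3 -m jog '[0,0,0.0005,0,0,0,1]'|egrep 'pos|wrist'
python3 -m jog '[0,0,0.0005,0,0,0,1]'|egrep 'pos|wrist'
python3 -m jog '[0,0,0.0005,0,0,0,1]'|egrep 'pos|wrist'
python3 -m jog '[0,0,0.0005,0,0,0,1]'|egrep 'pos|wrist'
python3 -m jog '[0,0,0.0005,0,0,0,1]'
```

```text
eef_pos: [0.6068, 0.0312, 0.0642]
wrist_force: [-1.1, -0.1, 0.2]
eef_pos: [0.4705, 0.0204, 0.0708]
wrist_force: [0.2, -0.7, -0.1]
eef_pos: [0.4702, 0.0204, 0.0703]
wrist_force: [0.5, -0.9, -0.1]
eef_pos: [0.4701, 0.0204, 0.0699]
wrist_force: [0.1, 0.1, 0.6]
eef_pos: [0.47, 0.0204, 0.0693]
wrist_force: [0.5, 0.4, 0.6]
eef_pos: [0.47, 0.0204, 0.0688]
wrist_force: [0.0, 0.7, 1.9]
eef_pos: [0.47, 0.0204, 0.0684]
wrist_force: [-1.4, 0.7, 4.7]
eef_pos: [0.47, 0.0204, 0.068]
wrist_force: [-1.3, 0.2, 5.1]
eef_pos: [0.47, 0.0203, 0.0676]
wrist_force: [-2.6, 0.6, 8.8]
eef_pos: [0.4701, 0.0204, 0.0672]
wrist_force: [-3.3, 0.6, 9.9]
eef_pos: [0.47, 0.0204, 0.0669]
wrist_force: [-3.2, 0.8, 10.3]
eef_pos: [0.47, 0.0204, 0.0663]
wrist_force: [-2.1, -0.3, 6.1]
eef_pos: [0.47, 0.0204, 0.0654]
wrist_force: [-0.7, -1.0, -0.1]
time_s: 15.02
eef_pos: [0.4699, 0.0204, 0.0645]
eef_rot: [0.0, 0.124, 0.992, -0.0]
wrist_force: [0.3, 0.0, -0.9]
opening: -0.001
grasp_force: 0.0
```

Switch 1 is the stiffest at 10–11 N, against 7, 5 and 4 N for the others. I'll rise, open, align with it and look.

```bash
python3 - <<'E'
from h import *
go([.470,.0205,.15],np.pi/2)
E
python3 -m jog '[0,0,-0.0855,0,0,-0.248,0,0,0,-0.0855,0,0,-0.248,0,0,0,-0.0855,0,0,-0.248,0,0,0,-0.0855,0,0,-0.248,0,0,0,-0.0855,0,0,-0.248,0,0,0,-0.0855,0,0,-0.248,0]'
python3 - <<'E'
from h import *
p=camera("wrist");cv2.imwrite("pics/w2.png",p["frame"][:,:,::-1])
go([.470,.0205,.15],np.pi/2)
print(boxes(camera("top"),.03,amin=150,amax=1000))
E
```

```text
shift [-0.      0.0001 -0.0855] turn -0.248 q6 -1.53
time_s: 15.78
eef_pos: [0.4693, 0.0205, 0.1492]
eef_rot: [-0.001, 0.0, 1.0, 0.0]
wrist_force: [-0.2, 0.4, -0.1]
opening: 1.001
grasp_force: 0.0
shift [-0.0005  0.0001 -0.0006] turn -0.0 q6 -1.78
[(469.76080322265625, 201.17611694335938, 68.00232696533203, 47.8614387512207, -11.819053649902344), (505.5805358886719, -392.1338195800781, 42.22304916381836, 41.25835418701172, -51.86030960083008), (539.3244018554688, 111.54988098144531, 57.963966369628906, 57.85256576538086, 89.86810302734375), (592.4576416015625, 206.25857543945312, 67.90068817138672, 47.502655029296875, 17.046640396118164), (606.8634033203125, 31.003293991088867, 68.01730346679688, 47.44539260864258, -11.23553466796875), (711.873046875, 349.4690856933594, 58.83245086669922, 57.99673843383789, 0.7561750411987305)]
```

View pics/w2.png

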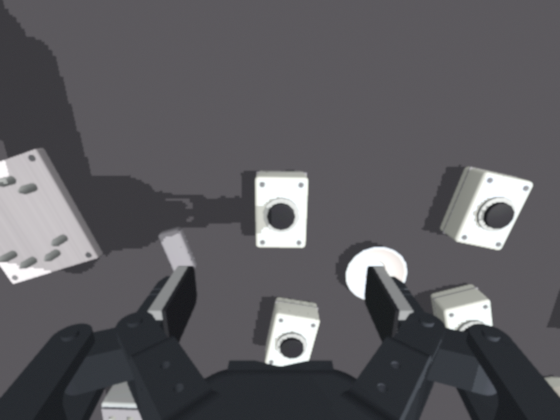

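The wrist view shows the stiffest switch square to the jaws, with top-face corners about (255,179), (308,179), (307,248), (256,248). The cradle is at left, (40,215), and nothing stands in the finger paths.

Run:
```python
from h import *
p=camera("wrist")
g=cv2.cvtColor(p["frame"],cv2.COLOR_RGB2GRAY)
print(g[160:190:2,265],g[236:256:2,281],g[213,246:262],g[213,300:316])
for u in((255,179),(308,179),(307,248),(256,248)): print(ray(p,u,.03)[:2])
print(ray(p,(281,214),.038)[:2])
m=np.mean([ray(p,u,.03)[:2] for u in((255,179),(308,179),(307,248),(256,248))],0);print(m)
go([*m,.029],np.pi/2)
```

```text
[ 92  91  92  91  91 120 168 173 219 255 255 254 249 255 255] [255 255 255 255 255 222  96  91  91  92] [ 61  61  61  60  61  60  61  62  78 127 175 201 211 215 216 213] [255 255 255 255 255 255 228 157  97  92  92  91  91  91  92  92]
[ 0.44140247 -0.00069401]
[0.44140239 0.04277443]
[0.50378092 0.0437625 ]
[ 0.50377375 -0.00147237]
[0.46901275 0.02063142]
[0.47258988 0.02109264]
shift [-0.003   0.0007  0.1207] turn 0.0 q6 -1.78
```

```bash
python3 -m jog '[-0.0005,0.0003,0.06,0,0,0,0,-0.0005,0.0003,0.11,0,0,0,0,-0.0005,0.0003,0.1205,0,0,0,0,-0.0005,0.0003,0.1205,0,0,0,0,-0.0005,0.0003,0.1205,0,0,0,0]'
python3 -m jog '[0,0,0,0,0,0,1,0,0,0,0,0,0,1,0,0,0,0,0,0,1,0,0,0,0,0,0,1,0,0,0,0,0,0,1,0,0,0,0,0,0,1]'
python3 -m jog '[0,0,-0.02,0,0,0,1,0,0,-0.07,0,0,0,1,0,0,-0.07,0,0,0,1,0,0,-0.07,0,0,0,1,0,0,-0.07,0,0,0,1]'
python3 - <<'E'
from h import *
t=camera("top")
for b in boxes(t,.01):
    if 100<b[2]<118: print(b)
go([.4855,-.2155,.10],np.radians(108.1))
cv2.imwrite("pics/t2.png",cv2.resize(t["frame"][190:310,290:420,::-1],None,fx=6,fy=5,interpolation=cv2.INTER_CUBIC))
E
```

```text
time_s: 16.55
eef_pos: [0.4722, 0.0203, 0.0316]
eef_rot: [0.002, -0.0, 1.0, -0.0]
wrist_force: [1.4, 0.4, -0.3]
opening: 1.001
grasp_force: 0.0
time_s: 17.3
eef_pos: [0.4712, 0.0205, 0.0307]
eef_rot: [0.001, -0.0, 1.0, -0.0]
wrist_force: [-1.9, 0.1, 6.6]
opening: 0.502
grasp_force: 61.7
time_s: 17.92
eef_pos: [0.4691, 0.0209, 0.0982]
eef_rot: [-0.002, -0.0, 1.0, 0.0]
wrist_force: [0.4, -0.3, -2.7]
opening: 0.5
grasp_force: 61.9
(485.1348876953125, -220.52122497558594, 113.85621643066406, 98.13802337646484, 17.915067672729492)
shift [-0.0162 -0.2364 -0.0019] turn -0.316 q6 -1.78
```

View pics/t2.png

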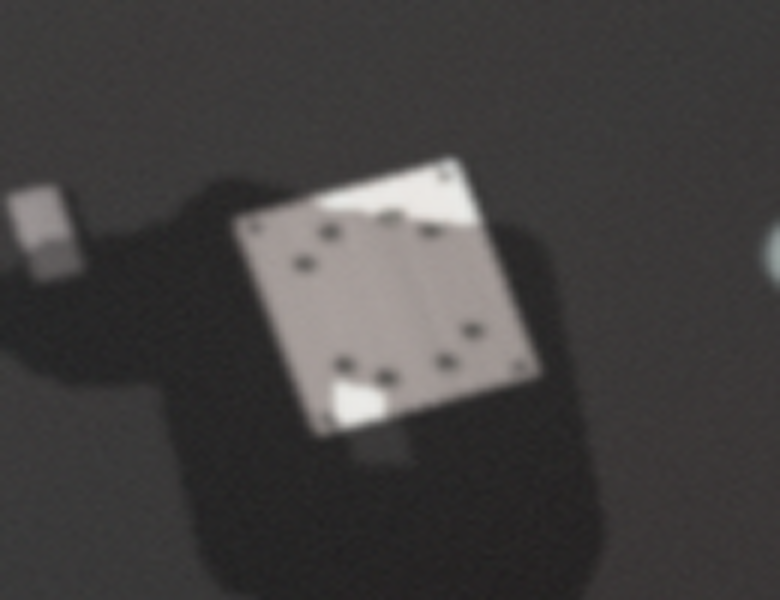

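The crop of the top view shows the cradle plate, partly in the arm's shadow, with its eight pins and with clear long sides. I'll carry the switch to a point short of the cradle and look with the wrist camera.

```bash
python3 -m jog '[0.041,-0.2595,-0.032,0,0,-0.316,1,0.041,-0.2595,-0.032,0,0,-0.316,1,0.041,-0.2595,-0.032,0,0,-0.316,1,0.041,-0.2595,-0.032,0,0,-0.316,1,0.041,-0.2595,-0.032,0,0,-0.316,1,0.041,-0.2595,-0.032,0,0,-0.316,1,0.041,-0.2595,-0.032,0,0,-0.316,1,0.041,-0.2595,-0.032,0,0,-0.316,1]'
python3 - <<'E'
from h import *
p=camera("wrist");np.savez("w3.npz",**p)
f=cv2.resize(p["frame"][60:360,80:480,::-1],None,fx=2,fy=2,interpolation=cv2.INTER_CUBIC)
cv2.imwrite("pics/w3.png",f)
print(proj(p,[.485,-.2205,.010]))
print(get_obs()["eef_pos"])
print([(np.round(d["xyz"],4).tolist(),d["confidence"]) for d in spot_in(p,"cradle_seat")])
E
```

```text
time_s: 18.98
eef_pos: [0.4293, -0.2373, 0.131]
eef_rot: [-0.0, -0.158, 0.987, 0.001]
wrist_force: [-0.7, 0.3, -2.1]
opening: 0.502
grasp_force: 62.2
[279.02984504 271.15953867]
[ 0.42947515 -0.23748501  0.13119429]
[([0.4461, -0.2662, 0.0098], 0.74), ([0.4178, -0.2397, 0.1299], 0.21)]
```

View pics/w3.png

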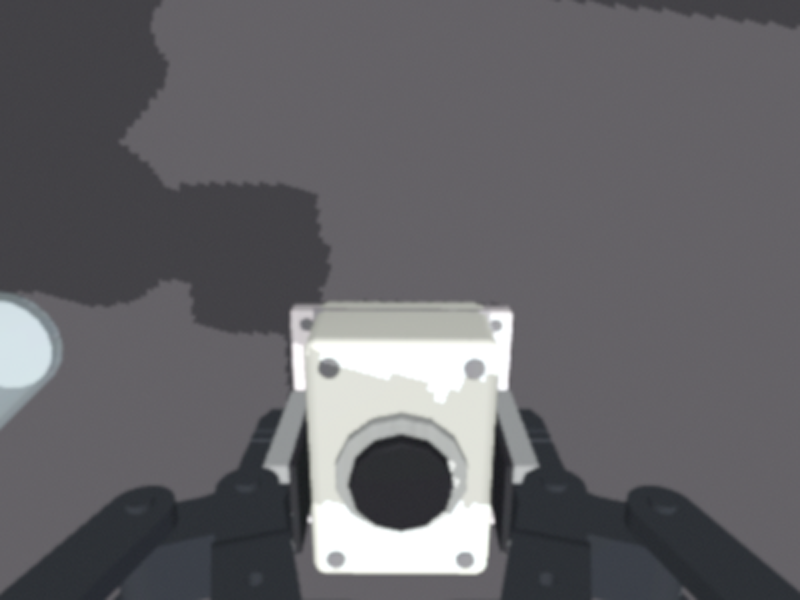

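The wrist view shows the held switch with its key at crop (401,482) and its screw holes at (328,368), (474,368), (336,559), (465,559). It hides the cradle because image-up points toward the base, so I'll shift 118 mm along -x of the tool.

```bash
python3 -m jog '[-0.119,0,0,0,0,0,1,-0.119,0,0,0,0,0,1,-0.119,0,0,0,0,0,1,-0.119,0,0,0,0,0,1,-0.119,0,0,0,0,0,1]'
python3 - <<'E'
from h import *
p=camera("wrist");np.savez("w4.npz",**p)
f=cv2.resize(p["frame"][0:300,80:480,::-1],None,fx=2,fy=2,interpolation=cv2.INTER_CUBIC)
cv2.imwrite("pics/w4.png",f)
pos,r,o=tool();print(pos,r.as_rotvec())
print([(np.round(d["xyz"],4).tolist(),d["confidence"]) for d in spot_in(p,"cradle_seat")])
q=np.load("w3.npz");T=q["extrinsics"]
pp=np.array([.42947515,-.23748501,.13119429])
y=r.apply([0,1,0]);x=r.apply([1,0,0]);print("yaw",np.degrees(np.arctan2(y[1],y[0])))
for u in((244,244),(317,244),(248,339.5),(312.5,339.5)):
    w=ray(q,u,pp[2]-.0005)-pp; print(np.round([w@x,w@y],4))
w=ray(q,(280.5,301),pp[2]+.0075)-pp; print("key",np.round([w@x,w@y],4))
E
```

```text
time_s: 19.7
eef_pos: [0.5416, -0.2017, 0.1315]
eef_rot: [-0.0, -0.157, 0.988, 0.0]
wrist_force: [-0.0, 0.0, -2.7]
opening: 0.503
grasp_force: 62.2
[ 0.54169038 -0.20197319  0.13163205] [ 4.93350982e-01 -3.10208472e+00 -4.33550590e-04]
[]
yaw 108.07310628005618
[ 0.026  -0.0164]
[0.026  0.0157]
[-0.0258 -0.0163]
[-0.0258  0.0156]
key [ 0.0024 -0.0003]
```

View pics/w4.png

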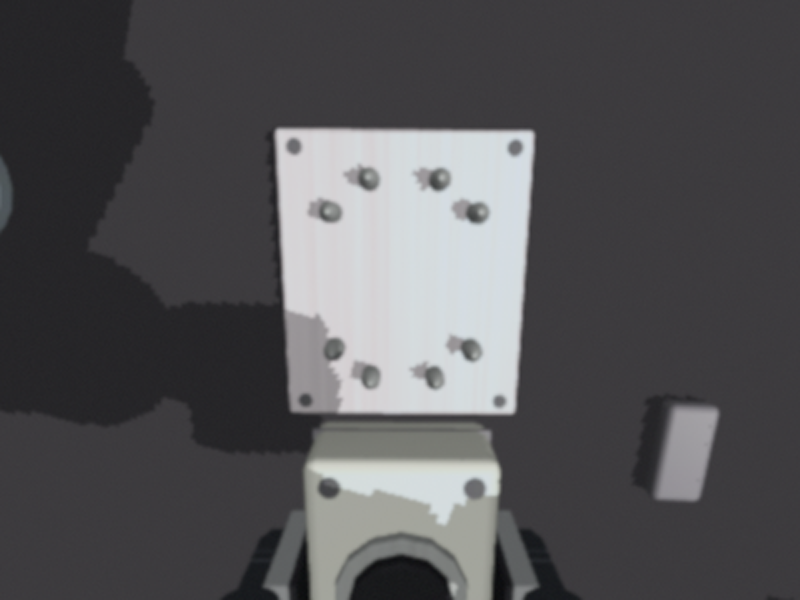

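The wrist view now shows the cradle clear of the switch: screw holes at crop (293,146), (515,148), (305,400), (499,401), and plate corners at (277,130), (534,131), (516,412), (291,411).

Run:
```python
from h import *
p=np.load("w4.npz")
pos,r,o=tool();x=r.apply([1,0,0]);y=r.apply([0,1,0])
for n,c,z in(("holes",[(293,146),(515,148),(499,401),(305,400)],.01),("corners",[(277,130),(534,131),(516,412),(291,411)],.01),
  ("pintops",[(370,175),(441,176),(480,210),(473,349),(435,378),(371,376),(334,347),(331,210)],.026)):
    w=np.array([ray(p,(u/2+80,v/2),z) for u,v in c])-pos
    t=np.c_[w@x,w@y]; print(n,np.round(t,4).tolist(),"mean",np.round(t.mean(0),4))
    rc=cv2.minAreaRect((t*1000).astype(np.float32)); print(rc)
print(o["eef_pos"],pos+.06*x)
```

```text
holes [[0.108, -0.0399], [0.1074, 0.0424], [0.0094, 0.0417], [0.0098, -0.0404]] mean [0.0587 0.001 ]
((58.69858932495117, 1.0152168273925781), (98.14633178710938, 82.27716064453125), 0.2852344214916229)
corners [[0.1133, -0.0455], [0.1131, 0.049], [0.0045, 0.0492], [0.0049, -0.0466]] mean [0.059  0.0016]
((59.01430130004883, 1.5567970275878906), (108.53996276855469, 95.80606079101562), 0.23726442456245422)
pintops [[0.0969, -0.0108], [0.0966, 0.0141], [0.0854, 0.0283], [0.0351, 0.0278], [0.0236, 0.0134], [0.0244, -0.0115], [0.0358, -0.0255], [0.0853, -0.0249]] mean [0.0604 0.0014]
((60.27280044555664, 1.477762222290039), (73.03012084960938, 53.32492446899414), 0.750472366809845)
[ 0.54183386 -0.2021564   0.13179154] [ 0.48479022 -0.22075809  0.13180077]
```

```bash
python3 -m jog '[0.059,0.0015,0.04,0,0,0,1,0.059,0.0015,0.04,0,0,0,1,0.059,0.0015,0.065,0,0,0,1,0.059,0.0015,0.07,0,0,0,1,0.059,0.0015,0.07,0,0,0,1,0.059,0.0015,0.07,0,0,0,1,0.059,0.0015,0.07,0,0,0,1]'
python3 -m jog '[0,0,0.002,0,0,0,1,0,0,0.002,0,0,0,1]'|egrep 'pos|wrist'
python3 -m jog '[0,0,0.002,0,0,0,1,0,0,0.002,0,0,0,1]'|egrep 'pos|wrist'
python3 -m jog '[0,0,0.001,0,0,0,1,0,0,0.001,0,0,0,1]'|egrep 'pos|wrist'
python3 -m jog '[0,0,0.001,0,0,0,1,0,0,0.001,0,0,0,1]'|egrep 'pos|wrist'
python3 -m jog '[0,0,0.001,0,0,0,1,0,0,0.001,0,0,0,1]'|egrep 'pos|wrist'
```

```text
time_s: 20.68
eef_pos: [0.4866, -0.219, 0.0625]
eef_rot: [0.001, -0.158, 0.988, -0.001]
wrist_force: [0.4, 0.6, -2.8]
opening: 0.499
grasp_force: 62.1
eef_pos: [0.486, -0.2186, 0.0596]
wrist_force: [-0.1, -0.8, -1.3]
eef_pos: [0.4859, -0.2187, 0.0575]
wrist_force: [0.4, 0.5, -2.3]
eef_pos: [0.486, -0.2187, 0.0566]
wrist_force: [-0.1, 0.4, -2.5]
eef_pos: [0.486, -0.2187, 0.0556]
wrist_force: [0.5, 0.4, -1.8]
eef_pos: [0.486, -0.2187, 0.0546]
wrist_force: [0.3, -0.4, -2.6]
```

```bash
python3 -m jog '[0,0,0.001,0,0,0,1,0,0,0.002,0,0,0,1,0,0,0.002,0,0,0,1]'|egrep 'pos|wrist'
python3 -m jog '[0,0,0.001,0,0,0,1,0,0,0.002,0,0,0,1,0,0,0.002,0,0,0,1]'|egrep 'pos|wrist'
python3 -m jog '[0,0,0.001,0,0,0,1,0,0,0.002,0,0,0,1,0,0,0.002,0,0,0,1]'|egrep 'pos|wrist'
python3 -m jog '[0,0,0.001,0,0,0,1,0,0,0.002,0,0,0,1,0,0,0.002,0,0,0,1]'|egrep 'pos|wrist'
```

```text
eef_pos: [0.486, -0.2187, 0.0526]
wrist_force: [0.5, 0.6, -2.8]
eef_pos: [0.4859, -0.2187, 0.0506]
wrist_force: [0.2, 0.4, -1.9]
eef_pos: [0.486, -0.2187, 0.0486]
wrist_force: [0.1, 1.5, -2.3]
eef_pos: [0.486, -0.2187, 0.0466]
wrist_force: [0.1, -0.2, -2.3]
```

Bottom is about 16 mm up, past the cones without contact. Continuing.

```bash
python3 -m jog '[0,0,0.001,0,0,0,1,0,0,0.002,0,0,0,1,0,0,0.002,0,0,0,1]'|egrep 'pos|wrist'
python3 -m jog '[0,0,0.001,0,0,0,1,0,0,0.002,0,0,0,1,0,0,0.002,0,0,0,1]'|egrep 'pos|wrist'
python3 -m jog '[0,0,0.0007,0,0,0,1,0,0,0.0007,0,0,0,1]'|egrep 'pos|wrist'
python3 -m jog '[0,0,0.0005,0,0,0,1,0,0,0.0005,0,0,0,1]'|egrep 'pos|wrist'
```

```text
eef_pos: [0.486, -0.2187, 0.0446]
wrist_force: [0.3, -0.2, -2.0]
eef_pos: [0.486, -0.2187, 0.0426]
wrist_force: [0.3, -0.7, -2.0]
eef_pos: [0.486, -0.2187, 0.0419]
wrist_force: [-0.0, 0.6, -2.2]
eef_pos: [0.486, -0.2187, 0.0414]
wrist_force: [-0.1, -0.1, -1.4]
```

```bash
python3 -m jog '[0,0,0.0005,0,0,0,1,0,0,0.0005,0,0,0,1]'|egrep 'pos|wrist'
python3 -m jog '[0,0,0.0004,0,0,0,1,0,0,0.0004,0,0,0,1]'|egrep 'pos|wrist'
python3 -m jog '[0,0,0.0003,0,0,0,1,0,0,0.0003,0,0,0,1]'|egrep 'pos|wrist'
```

```text
eef_pos: [0.486, -0.2187, 0.041]
wrist_force: [0.1, -0.2, -1.7]
eef_pos: [0.4861, -0.2188, 0.0408]
wrist_force: [-1.9, 1.4, 0.9]
eef_pos: [0.4861, -0.2188, 0.0407]
wrist_force: [-2.5, 1.8, 5.2]
```

The switch touched the plate at the expected height. Release, rise, and check.

```bash
python3 -m jog '[0,0,0,0,0,0,0.35,0,0,0,0,0,0,0.2,0,0,0,0,0,0,0,0,0,0,0,0,0,0,0,0,0,0,0,0,0]'
python3 -m jog '[0,0,-0.02,0,0,0,0,0,0,-0.06,0,0,0,0,0,0,-0.11,0,0,0,0,0,0,-0.11,0,0,0,0,0,0,-0.11,0,0,0,0,0,0,-0.11,0,0,0,0]'
python3 - <<'E'
from h import *
p=camera("wrist")
cv2.imwrite("pics/w5.png",p["frame"][:,:,::-1])
for b in boxes(camera("top"),.03,amax=1200): print(np.round(b,1))
print(proj(p,[.4853,-.2198,.04]))
E
```

```text
time_s: 26.05
eef_pos: [0.486, -0.2188, 0.0403]
eef_rot: [-0.0, -0.157, 0.988, -0.0]
wrist_force: [0.6, -0.2, 0.6]
opening: 1.0
grasp_force: 0.0
time_s: 26.8
eef_pos: [0.4851, -0.2181, 0.1487]
eef_rot: [-0.001, -0.157, 0.988, 0.001]
wrist_force: [-0.4, -0.2, 0.1]
opening: 1.003
grasp_force: 0.0
[469.6 201.2  67.6  47.9 -11.8]
[ 508.4 -395.3   40.8   36.2   44.4]
[ 508.3 -209.1   98.2   64.6  -71.8]
[5.381e+02 1.116e+02 6.030e+01 5.790e+01 1.000e-01]
[592.5 206.3  67.9  47.5  17. ]
[606.7  31.2  68.1  47.4 -10.7]
[711.9 349.5  58.8  58.    0.8]
[278.49301646 215.68262745]
```

View pics/w5.png

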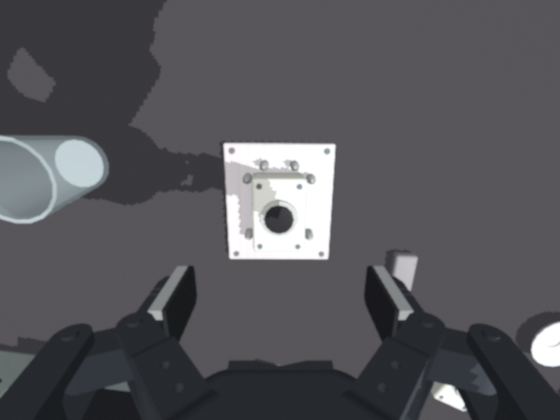

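The switch sits flat between the pins with its key at (279,218). The other switches and the bystanders are where they stood.

```bash
python3 -c "
from bench import *
print(hand_in())"
```

```text
the job is handed in; nothing more can be done
None
```

I pressed all four keys until they clicked in, at about 4, 5, 7 and 10–11 N, then set the stiffest switch flat in the pin cradle. The job is handed in at about 27 s on the robot's clock, with no verdict shown.

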